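Shut the bench sluice gate with its loose crank

TASK

Shut the little sluice gate on the bench: draw the brass opening gauge out from under the gate leaf, fit the loose crank fully down onto the square end of the gate's screw, and wind it clockwise (seen from above) until the leaf is fully home on its sill. Leave the crank on the screw and the gauge lying flat, clear of the gateway, and do not knock the glass beaker, the concrete specimen or the wash bottle.

Things in the scene. Friction and masses are not known exactly. Their poses are not given: they have to be found in the camera images.
- sluice: Blue bench sluice-gate unit, bolted down. Origin: under its base plate (8 mm thick, x -200 to +120 mm, y +-85 mm), below the screw. x = flow axis. Blue cheeks (x +-35 mm, y +-62 to +-74 mm, flanges to y +-96 mm) carry a head beam 54 x 160 mm, top at 210 mm. The steel leaf (6 mm thick) hangs between them at x = +14 mm. The gauge lies flat on the plate and sticks out on the -x side.
- spindle (a joint): Angle of the gate's screw, rad: 0 = gate shut (hard stop), grows anticlockwise from above as it opens; 8 mm of leaf travel per turn. Starts 2.0 to 2.8 turns open. Turning takes about 0.12 N m (2 N at the crank's grip); it stays where it is left.
- leaf (a joint): Opening of the gate leaf, m: gap between its lower edge and the sill, 0 = home, starts at about 0.016 to 0.022.
- square_mid (a point): On the vertical screw axis, 15 mm above the collar (32 mm wide, top 240 mm above the table) on which the crank's hub comes to sit. z up; x and y square to the flats of the 14 mm square end and turning with it. The square stands 22 mm above the collar, then a 5 mm tapered nose.
- crank_hub (a point): Centre of the crank's hub: block 32 x 32 mm, 30 mm high, flats along x and y, with a 15.6 mm square hole right through. With the hub fully down on the collar it coincides with square_mid. The crank (about 0.44 kg) lies on its flat underside, 15 mm below this point, z up. Its arm (20 mm wide, 10 mm thick, level with the underside) runs along +x, 88 mm.
- crank_grip (a point): Middle of the crank's upright red revolving sleeve (25 mm thick, turns freely on its pin), 75 mm from the hub's axis along the crank's +x and 31 mm above crank_hub; the sleeve reaches from 14 to 75 mm above the crank's underside. Axes as crank_hub.
- gauge_tab (a point): Point 35 mm up the upright tab of the brass gauge (0.24 kg): the tab is 10 mm thick (x), 30 mm wide (y), its top 50 mm above the gauge's underside. The gauge's flat bar, 14 mm thick and 30 mm wide, runs from the tab along +x to under the leaf; z up.
- gauge_tip (a point): Middle of the far end face of the gauge's bar, 145 mm from gauge_tab along +x, 7 mm above its underside. At the start it is beyond the leaf, about 20 to 32 mm along the sluice's +x axis. Axes as gauge_tab.
- beaker: Glass beaker, 72 mm across, 95 mm high, standing; origin at the centre of its underside.
- specimen: Grey concrete test cylinder, 50 mm across, 100 mm high, standing; origin at the centre of its underside.
- washbottle: White wash bottle with red cap and bent spout, 64 mm across, 196 mm high, standing; origin at the centre of its underside.
There are look-alikes about, which are no part of the job. What is meant by the part that bears gauge_tab is not blue or pink, and is the larger of those in its own colour.

How it is judged:
On the way, in this order (a step that is already met when the one before it is completed fails the run):
1. the crank sits fully down on the square end while the gate is still more than 10 mm open (horizontal distance between crank_hub and square_mid below 0.003 m and z of crank_hub in the frame of square_mid between -0.004 and 0.004 m and angle between crank_hub's own z axis and vertical below 0.15 rad and value of joint leaf above 0.01 m), for 0.2 s.
2. the leaf is home on the sill, the crank still on the square (value of joint leaf below 0.001 m and horizontal distance between crank_hub and square_mid below 0.004 m and z of crank_hub in the frame of square_mid below 0.006 m), for 0.1 s.
At the end, for the whole second after the job is handed in: The gate leaf is home (opening under 1 mm) and the screw at rest; the crank is still on the square end, hub within 4 mm of fully down and upright; the gauge is out of the gateway (its tip short of the leaf, well past it, or off to one side of the unit), lying flat on the base plate or table (value of joint leaf below 0.001 m and horizontal distance between crank_hub and square_mid below 0.003 m and z of crank_hub in the frame of square_mid below 0.004 m and angle between each of crank_hub, gauge_tab's own z axis and vertical below 0.15 rad and (x of gauge_tip in the frame of sluice below 0.004 m or y of gauge_tip in the frame of sluice above 0.1 m or y of gauge_tip in the frame of sluice below -0.1 m or x of gauge_tip in the frame of sluice above 0.05 m) and height (world z) of gauge_tip below 0.03 m and velocity of joint spindle between -0.05 and 0.05 rad/s); the robot touches nothing.
It fails at once if the beaker is pushed more than 30 mm or tipped (distance of beaker from where it was at the start of the episode above 0.03 m or angle between beaker's own z axis and vertical above 0.4 rad).
It fails at once if the concrete specimen is pushed more than 30 mm or tipped (distance of specimen from where it was at the start of the episode above 0.03 m or angle between specimen's own z axis and vertical above 0.4 rad).
It fails at once if the wash bottle is pushed more than 30 mm or tipped (distance of washbottle from where it was at the start of the episode above 0.03 m or angle between washbottle's own z axis and vertical above 0.4 rad).
It also fails if it takes over 72 s, if anything falls off the work surface, if the arm or the gripper's body presses on something with over 40 N, if the wrist force passes 120 N, or if a joint passes its speed limit or range.

ROBOT

A 6-joint arm with a two-finger parallel gripper is mounted at the origin on the work surface. World frame = base frame: x ahead of the robot, y to its left, z up, the work surface at z = 0. Lengths are in m, angles in rad, forces in N, time in s.
With the tool pointing down it reaches from about 0.25 to 0.8 m from the base axis. Payload 8.5 kg.
Tool frame: the origin (TCP) lies at the very end of the fingers, on their centre line; the grasp point (between the pads) lies 19 mm behind it (manip.grip_point_offset is the distance from the TCP to the grasp point, in m); z points along the fingers, y is the line along which they close (so a half turn about z gives the same grasp; the last joint's range is limited). The gripper opens to 85 mm and grips with 20 to 120 N. Pads are 22 mm wide; open, the fingers measure 114 mm over their backs; the gripper's body (76 mm by 85 mm) begins 54 mm behind the grasp point. The pads swing forward as they close: fully open they stand 13 mm farther back than shut.
Start: joints at [1.24, 0.238, -0.013, 1.319, 0, 1.571], TCP at [0.171, 0.496, 0.231] pointing down, gripper open.
Joint ranges: [-2.66, 2.66], [-1.03, 1.9], [-1.14, 1.46], [-1.82, 2.27], [-1.45, 1.34], [-3.14, 3.14]. Speed limits (rad/s): [2.22, 2.22, 2.79, 3.14, 3.14, 3.14].

INTERFACE

Orientations are given as a 3x3 rotation matrix whose columns are the frame's x, y, z axes.
In Python, from rig import manip gives the robot as it stands.
- The arm moves only by the tool step_arm, never from a script. Its argument "rows" is a list of rows, each a list of 3 entries, a list of its own where there are three numbers: the shift along the tool's x, y, z in m, then the turn, a rotation vector about the tool's x, y, z in rad, then the opening, from 0 (shut) to 1 (fully open). A call has exactly 10 rows; each row shifts and turns the commanded pose from where the row before left it, along the tool's axes as they then stand; what a row does not reach is not made up. A row lasts 1/10 s, in which the tool goes at most 50 mm and 8.59 degrees, less where a joint would pass 70% of its speed; a pose out of reach is approached as far as the arm can. A call is refused whole if a number of a shift passes 0.05 or a number of a turn 0.15, either way. A call with a gripper value outside its range is refused whole. The fingers move at their own pace and stop on an object; "squeeze" is the grip in N (left out, the last holds). Time passes only in rows, so rows that do not move let the fingers close, or fill a call up. It gives the time, the measured TCP pose, the force, the opening and the grip force at its end, in the units of the state.
- manip.read_state(): the state, without advancing time (a new reading comes with each control period).
- manip.capture(name): name is "scene" or "top" or "wrist"; returns a dict with "frame" (480x640x3 uint8, blue, green, red), "camera_matrix" (3x3 intrinsics, pixels), "R" (3x3) and "t" (3): a world point X has camera coordinates R X + t; the wrist camera has in their place "mount" (4x4, takes a point from camera to tool coordinates, whose origin is the TCP and whose axes are the flange's). Camera axes: x right, y down, z forward; pixel columns grow to the right and rows downward; lengths in m; the calibration is good to about 2 mm. A picture is of the moment at which its call begins: read the wrist's pose just before it. There is no depth.
- manip.close_job(): hands the job in; it is judged then, once.
Trained networks look in the newest picture that a camera, given by its name, has taken for a name from the list of things; names that differ only in an ending like _2 or _b are one class to them, and where a whole thing is asked for, a point or a joint stands for the part that bears it (a point fixed in the world has none). Each returns a list of dicts, best first, with "conf" (0 to 1); they miss things now and then, are a little off and sometimes report something else, mostly with a low value. They report only what shows in the picture. A call takes as long as a camera call. They do not tell look-alikes from the thing itself.
- manip.spot_in(camera, thing): "pixel" ([column, row] in pixels, amid what is visible of it).
- manip.mark_of(camera, thing): "pixel" ([column, row] in pixels: a listed point, or the origin of a listed thing).
The state is a dict: "time": time; "qpos": joint angles; "dq": joint speeds; "joint_torque": joint torques, N m; "tool_pos": TCP position; "orientation": TCP orientation; "contact_force": force on the tool from outside, world axes, zero at the start; "moment": the same for the moment, N m; "width": finger opening in m; "finger_force": force on a finger pad.
Only numpy, scipy, OpenCV 4.12 (cv2) and the standard library are available. Lean on these libraries where they do the work, as an engineer would, in place of code of your own. Each camera call takes 0.05 s, during which the arm holds its last target. There are 200 camera calls.

## Working session

There is one attempt and no reset: what is moved stays moved. The work goes in short steps, Python scripts to look and compute and a tool call to move; the robot and the scene stay as the last step left them, time stands still between calls to the robot, and variables do not carry over. Pictures are saved under pics/ and viewed, at most 10 in all, crops included, and the job is handed in when it is done.

Besides the shell and the picture viewer there is one more tool, called as name(argument=value, ...), one argument or row to a line, values as JSON. step_arm: Moves the arm, as the interface text tells. Its arguments: {"type":"object","properties":{"rows":{"type":"array","items":{"type":"array"}},"squeeze":{"type":"number"}},"required":["rows"]}

```bash
mkdir -p pics; ls; cat > h.py <<'E'
import numpy as np, cv2
from rig import manip
def ray(c,px,st=None):
    K=np.array(c["camera_matrix"]); d=np.linalg.inv(K)@np.array([px[0],px[1],1.])
    if "mount" in c:
        M=np.array(c["mount"]); Rt=np.array(st["orientation"]); p=np.array(st["tool_pos"])
        return p+Rt@M[:3,3], Rt@(M[:3,:3]@d)
    R=np.array(c["R"]); t=np.array(c["t"]).ravel()
    return -R.T@t, R.T@d
def onz(c,px,z,st=None):
    o,d=ray(c,px,st); return o+d*(z-o[2])/d[2]
def tri(rs):
    A=np.zeros((3,3));b=np.zeros(3)
    for o,d in rs:
        d=d/np.linalg.norm(d);P=np.eye(3)-np.outer(d,d);A+=P;b+=P@o
    x=np.linalg.solve(A,b); return x,[float(np.linalg.norm((np.eye(3)-np.outer(d,d)/(d@d))@(x-o))) for o,d in rs]
E
python3 - <<'E'
from h import *
s=manip.read_state(); print(s)
for n in ["scene","top"]:
    c=manip.capture(n); cv2.imwrite(f"pics/{n}.png",c["frame"])
    print(n,np.round(c["camera_matrix"],1).tolist(),np.round(ray(c,(320,240))[0],3))
    for th in ["sluice","square_mid","crank_hub","crank_grip","gauge_tab","gauge_tip","beaker","specimen","washbottle"]:
        print(th,[(np.round(r["pixel"],1).tolist(),round(r["conf"],2)) for r in manip.mark_of(n,th)][:5])
E
```

```text
pics
{'time': 0.0, 'qpos': array([ 1.23998148e+00,  2.38802698e-01, -1.42436540e-02,  1.31917716e+00,
        2.81743602e-07,  1.57080606e+00]), 'dq': array([ 6.71706427e-05, -2.58510833e-04, -1.34626416e-03, -1.36306842e-03,
        1.50050906e-03, -8.55890358e-04]), 'joint_torque': array([ 1.32139656e-03, -5.38780940e+01,  3.46438336e+01,  1.84546353e-02,
        5.60982505e-05,  6.58963913e-06]), 'tool_pos': array([0.17039741, 0.49615566, 0.23067024]), 'orientation': array([[-9.45774822e-01,  3.24822677e-01, -4.63836724e-04],
       [ 3.24823008e-01,  9.45773859e-01, -1.34971117e-03],
       [ 2.67852742e-07, -1.42718768e-03, -9.99998982e-01]]), 'contact_force': array([ 0.10614576,  0.04665991, -0.15406378]), 'moment': array([0.01375561, 0.01126196, 0.00114615]), 'finger_force': 0.0, 'width': 0.08537602657797082}
scene [[501.1, 0.0, 315.6], [0.0, 501.1, 240.0], [0.0, 0.0, 1.0]] [0.985 0.63  1.027]
sluice [([298.2, 318.8], 0.63)]
square_mid [([291.0, 247.5], 0.67)]
crank_hub [([251.1, 231.2], 0.95)]
crank_grip [([243.5, 203.2], 0.63)]
gauge_tab [([341.7, 325.1], 0.88), ([404.8, 292.9], 0.85), ([477.6, 317.4], 0.76), ([347.9, 248.6], 0.71)]
gauge_tip [([415.5, 320.3], 0.86), ([340.8, 231.4], 0.8), ([288.0, 316.5], 0.79), ([380.2, 272.0], 0.61)]
beaker [([369.2, 410.5], 0.63), ([298.2, 319.4], 0.2)]
specimen [([289.5, 404.9], 0.83)]
washbottle [([288.9, 403.4], 0.28)]
top [[588.0, 0.0, 323.8], [0.0, 588.0, 240.1], [0.0, 0.0, 1.0]] [ 0.272 -0.068  1.41 ]
sluice [([292.8, 202.3], 0.71), ([225.0, 150.8], 0.48)]
square_mid [([285.3, 175.5], 0.7)]
crank_hub [([427.0, 240.4], 0.85)]
crank_grip [([460.1, 246.4], 0.62)]
gauge_tab [([241.3, 308.6], 0.95), ([241.9, 223.1], 0.82), ([165.6, 340.5], 0.66), ([322.6, 302.7], 0.56), ([438.6, 166.8], 0.33)]
gauge_tip [([214.0, 297.3], 0.76), ([283.3, 315.5], 0.65)]
beaker [([175.2, 201.6], 0.96)]
specimen [([224.3, 151.8], 0.73)]
washbottle [([436.3, 166.9], 0.63)]
```

View pics/scene.png

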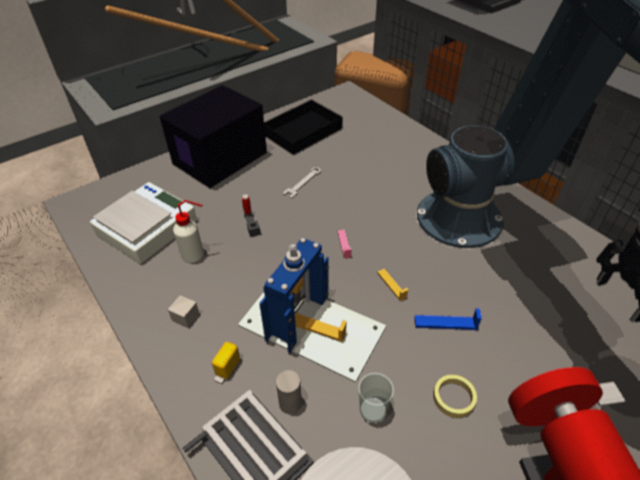

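View pics/top.png

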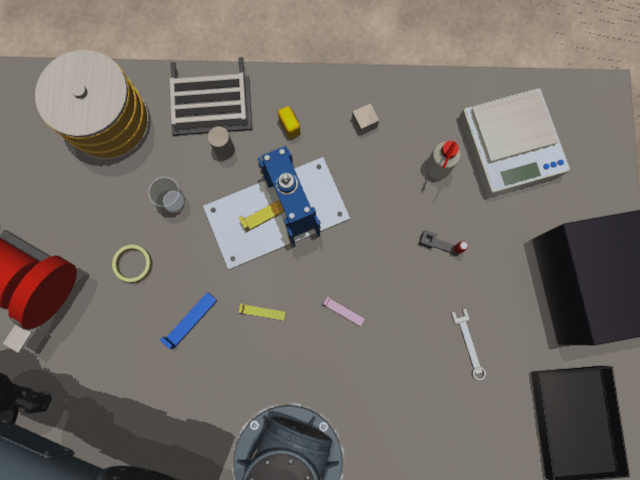

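The gauge-like parts in the top view are:
- Yellow, in the gateway: (241,223).
- Yellow, small and loose: (241,308).
- Blue: (165,340).
- Pink: (322,303).

Blue and pink are excluded, so the gauge should be the larger yellow one, at the gateway. I'll measure both and check one crop.

```bash
python3 - <<'E'
from h import *
T=manip.capture("top"); S=manip.capture("scene")
img=T["frame"]
cv2.imwrite("pics/crop.png",np.hstack([cv2.resize(img[130:330,150:350],None,fx=2,fy=2,interpolation=3),cv2.resize(S["frame"][230:380,230:430],(400,400),interpolation=3)]))
def p(n,a,b):
    x,e=tri([ray(T,a),ray(S,b)]); print(n,np.round(x,4),np.round(e,4)); return x
p("square",(285.3,175.5),(291,247.5)); h=p("hub",(427,240.4),(251.1,231.2)); g=p("grip",(460.1,246.4),(243.5,203.2))
p("tab",(241.9,223.1),(341.7,325.1)); p("tab small",(241.3,308.6),(404.8,292.9))
print("hub z.015",onz(T,(427,240.4),.015),"grip z.046",onz(T,(460.1,246.4),.046),"sq .255",onz(T,(285.3,175.5),.255))
print("tab .043",onz(T,(241.9,223.1),.043))
# plate by colour
hsv=cv2.cvtColor(img,cv2.COLOR_BGR2HSV); 
for q in [(204,207),(323,159),(350,215),(230,267)]: print("plate",np.round(onz(T,q,.008),4))
for n,q in [("beaker",(175.2,201.6)),("spec",(224.3,151.8)),("bottle",(436.3,166.9))]: print(n,np.round(onz(T,q,0),3))
# yellow lengths
m=cv2.inRange(hsv,(20,120,100),(35,255,255)); n,l,st,ce=cv2.connectedComponentsWithStats(m)
for i in range(1,n):
    if st[i,4]>80:
        r=cv2.minAreaRect(np.argwhere(l==i)[:,::-1].astype(np.float32)); print(ce[i].round(1),st[i,4],r)
E
```

```text
square [0.5996 0.0073 0.2606] [0.0006 0.0006]
hub [ 0.5207 -0.3281 -0.0017] [0.0047 0.0047]
grip [ 0.499  -0.3967  0.0478] [0.0044 0.0044]
tab [0.5424 0.1179 0.0537] [0.003 0.003]
tab small [0.3416 0.1182 0.0209] [0.001 0.001]
hub z.015 [ 0.51406741 -0.32199367  0.015     ] grip z.046 [ 0.49585826 -0.39416394  0.046     ] sq .255 [0.60070139 0.00810479 0.255     ]
tab .043 [0.54241592 0.12147157 0.043     ]
plate [0.5876 0.2203 0.008 ]
plate [ 0.715  -0.0677  0.008 ]
plate [ 0.5745 -0.1361  0.008 ]
plate [0.4415 0.1504 0.008 ]
beaker [0.602 0.293 0.   ]
spec [0.731 0.179 0.   ]
bottle [ 0.703 -0.35   0.   ]
[132.1  90.9] 138 ((132.58792114257812, 88.99483489990234), (35.05704879760742, 17.26427459716797), 86.633544921875)
[288.4 118.5] 347 ((288.3440856933594, 118.35321807861328), (25.33047866821289, 14.08753776550293), 61.69924545288086)
[260.3 216.2] 458 ((261.7117614746094, 215.75296020507812), (14.55213737487793, 42.540748596191406), 67.16634368896484)
[261.3 311.7] 362 ((261.5997314453125, 311.9299621582031), (45.53303146362305, 8.520513534545898), 9.926244735717773)
```

View pics/crop.png

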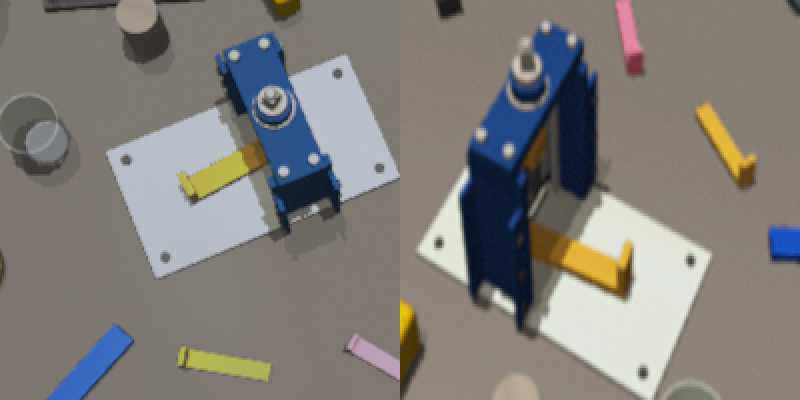

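The crop confirms it. The wide yellow bar running under the leaf, with its tab at top-view (241,223), is the larger of the two yellow ones, so it is the gauge. Its measured position fits the sluice pose. The sluice x axis points at about -66° and the screw is at about (0.600, 0.007). Now moving to the tab.

step_arm(
  rows=[
    [[-0.04,-0.02,0],[0,0,0],1],
    [[-0.04,-0.02,0],[0,0,0],1],
    [[-0.04,-0.02,0],[0,0,0],1],
    [[-0.04,-0.02,0],[0,0,0],1],
    [[-0.04,-0.02,0],[0,0,0],1],
    [[-0.04,-0.02,0],[0,0,0],1],
    [[-0.04,-0.02,0],[0,0,0],1],
    [[-0.04,-0.02,0],[0,0,0],1],
    [[-0.04,-0.02,0],[0,0,0],1],
    [[-0.04,-0.02,0],[0,0,0],1],
  ],
)

```text
time: 2.1
tool_pos: [0.485, 0.1758, 0.2315]
orientation: [[-0.946, 0.325, 0.0], [0.325, 0.946, 0.0], [-0.0, 0.0, -1.0]]
contact_force: [-0.0, 0.8, -0.7]
width: 0.085
finger_force: 0.0
```

step_arm(
  rows=[
    [[-0.035,-0.015,0],[0,0,0],1],
    [[-0.035,-0.015,0],[0,0,0],1],
    [[0,0,0],[0,0,-0.125],1],
    [[0,0,0],[0,0,-0.125],1],
    [[0,0,0],[0,0,-0.125],1],
    [[0,0,0],[0,0,-0.125],1],
    [[0,0,0],[0,0,-0.125],1],
    [[0,0,0],[0,0,-0.125],1],
    [[0,0,0],[0,0,0],1],
    [[0,0,0],[0,0,0],1],
  ],
)

```text
time: 3.1
tool_pos: [0.5403, 0.1263, 0.2313]
orientation: [[-0.915, -0.404, -0.0], [-0.404, 0.915, -0.0], [0.0, -0.0, -1.0]]
contact_force: [-0.2, 0.1, 0.4]
width: 0.0857
finger_force: 0.0
```

```bash
cat >> h.py <<'E'
def go(s,target,yaw=None):
    """print shift in tool axes to target (world), and tool-z turn so tool y has world heading yaw (deg, mod 180)"""
    R=np.array(s["orientation"]); p=np.array(s["tool_pos"]); print("tcp",p.round(4),"yheading",np.degrees(np.arctan2(R[1,1],R[0,1])).round(2),"q6",s["qpos"][5].round(3),"F",np.round(s["contact_force"],1),"t",round(s["time"],2))
    print("shift tool",(R.T@(np.array(target)-p)).round(4))
    if yaw is not None:
        d=(yaw-np.degrees(np.arctan2(R[1,1],R[0,1]))+90)%180-90; print("turn z",round(-np.radians(d),4))
def wmarks(names,f=None):
    s=manip.read_state(); c=manip.capture("wrist"); 
    if f: cv2.imwrite(f,c["frame"])
    return s,c,{n:[(np.round(r["pixel"],1),round(r["conf"],2)) for r in manip.mark_of("wrist",n)] for n in names}
E
python3 - <<'E'
from h import *
s,c,m=wmarks(["gauge_tab","gauge_tip","square_mid","beaker"],"pics/w1.png"); print(m)
for n,z in [("gauge_tab",.043),("square_mid",.255)]:
    for px,cf in m[n]: print(n,onz(c,px,z,s).round(4),cf)
go(s,[.5424,.12,.15],114)
E
```

```text
{'gauge_tab': [(array([307.6, 209.9]), 0.69)], 'gauge_tip': [(array([172.1, 220.4]), 0.77), (array([453.1,  71.2]), 0.7), (array([295.1, 363.8]), 0.41)], 'square_mid': [], 'beaker': [(array([430.3, 310.7]), 0.79), (array([195.9, 207.4]), 0.7), (array([169.4, 222.4]), 0.69)]}
gauge_tab [0.5431 0.1175 0.043 ] 0.69
tcp [0.5403 0.1263 0.2313] yheading 113.81 q6 -0.186 F [-0.2  0.1  0.4] t 3.1
shift tool [ 0.0006 -0.0066  0.0813]
turn z -0.0033
```

View pics/w1.png

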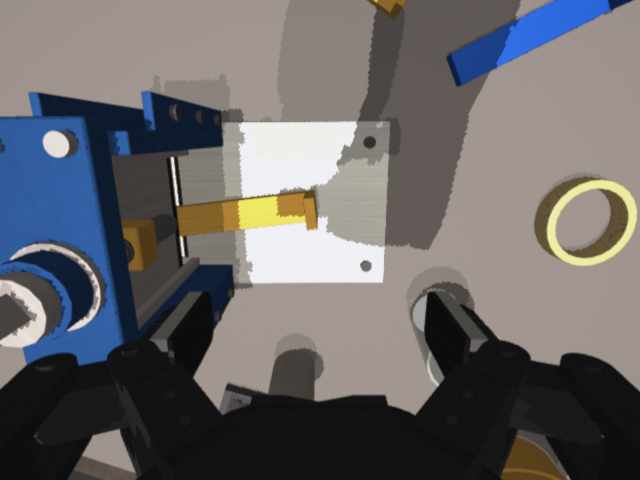

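The wrist view shows the tab at (311,210). The plate is level with the image, so the tool is aligned with the sluice, and the gauge is turned about 4.5°. I'll turn to match it and descend onto the tab.

step_arm(
  rows=[
    [[0.001,-0.008,0.01],[0,0,-0.07],1],
    [[0,0,0.03],[0,0,0],1],
    [[0,0,0.03],[0,0,0],1],
    [[0,0,0.03],[0,0,0],1],
    [[0,0,0.03],[0,0,0],1],
    [[0,0,0.03],[0,0,0],1],
    [[0,0,0.03],[0,0,0],1],
    [[0,0,0.016],[0,0,0],1],
    [[0,0,0],[0,0,0],0.3],
    [[0,0,0],[0,0,0],0],
  ],
  squeeze=50,
)

```text
time: 4.35
tool_pos: [0.5428, 0.1186, 0.0256]
orientation: [[-0.883, -0.47, -0.0], [-0.47, 0.883, -0.0], [0.0, -0.0, -1.0]]
contact_force: [0.5, -0.5, 0.8]
width: 0.0589
finger_force: 0.0
```

step_arm(
  rows=[
    [[0,0,0],[0,0,0],0],
    [[0,0,0],[0,0,0],0],
    [[0,0,0],[0,0,0],0],
    [[0,0,0],[0,0,0],0],
    [[0,0,0],[0,0,0],0],
    [[0,0,0],[0,0,0],0],
    [[0,0,0],[0,0,0],0],
    [[0,0,0],[0,0,0],0],
    [[0,0,0],[0,0,0],0],
    [[0,0,0],[0,0,0],0],
  ],
)

```text
time: 5.35
tool_pos: [0.5434, 0.1188, 0.0263]
orientation: [[-0.883, -0.47, 0.002], [-0.47, 0.883, 0.0], [-0.002, -0.0, -1.0]]
contact_force: [-1.1, 0.7, 6.8]
width: 0.0096
finger_force: 51.2
```

step_arm(
  rows=[
    [[0,0.008,0],[0,0,0],0],
    [[0,0.01,0],[0,0,0],0],
    [[0,0.01,0],[0,0,0],0],
    [[0,0.01,0],[0,0,0],0],
    [[0,0.01,0],[0,0,0],0],
    [[0,0.007,0],[0,0,0],0],
    [[0,0,0],[0,0,0],0],
    [[0,0,0],[0,0,0],0.6],
    [[0,0,0],[0,0,0],0.6],
    [[0,0,0],[0,0,0],0.6],
  ],
)

```text
time: 6.35
tool_pos: [0.5167, 0.167, 0.0252]
orientation: [[-0.883, -0.47, -0.0], [-0.47, 0.883, -0.0], [0.0, -0.0, -1.0]]
contact_force: [0.7, -0.4, -0.4]
width: 0.0508
finger_force: 0.0
```

step_arm(
  rows=[
    [[0,0,0],[0,0,0],0.6],
    [[0,0,-0.01],[0,0,0],0.6],
    [[0,0,-0.03],[0,0,0],0.8],
    [[0,0,-0.04],[0,0,0],1],
    [[0,0,-0.04],[0,0,0],1],
    [[0,0,-0.05],[0,0,0],1],
    [[0,0,-0.05],[0,0,0],1],
    [[0,0,-0.05],[0,0,0],1],
    [[0,0,-0.05],[0,0,0],1],
    [[0,0,-0.02],[0,0,0],1],
  ],
)

```text
time: 7.35
tool_pos: [0.5171, 0.1672, 0.371]
orientation: [[-0.883, -0.47, 0.006], [-0.47, 0.883, 0.002], [-0.007, -0.001, -1.0]]
contact_force: [0.1, 0.4, -0.1]
width: 0.0855
finger_force: 0.0
```

```bash
python3 - <<'E'
from h import *
T=manip.capture("top"); S=manip.capture("scene")
print([ (np.round(r["pixel"],1),r["conf"]) for n in("gauge_tab","gauge_tip") for r in manip.mark_of("top",n)])
s,c,m=wmarks(["gauge_tab","gauge_tip","square_mid"],"pics/w2.png"); print(m)
for n,z in [("gauge_tab",.043),("square_mid",.255)]:
    for px,cf in m[n]: print(n,onz(c,px,z,s).round(4),cf)
print(np.array(c["mount"]).round(3),c["camera_matrix"][0])
go(s,[.598,.007,.37],114)
E
```

```text
[(array([324.6, 303.5]), 0.79), (array([220.8, 233.3]), 0.62), (array([242.4, 303.6]), 0.61), (array([277.8, 207.1]), 0.97), (array([363.1, 321.2]), 0.77), (array([285.4, 316.7]), 0.6)]
{'gauge_tab': [(array([506.4,  48.1]), 0.92), (array([351.9,  47.7]), 0.61), (array([313.3, 191.7]), 0.59)], 'gauge_tip': [(array([210.7, 188.9]), 0.72), (array([387.2,  98.1]), 0.55)], 'square_mid': [(array([ 73.3, 224.6]), 0.84)]}
gauge_tab [0.2637 0.2849 0.043 ] 0.92
gauge_tab [0.3489 0.1236 0.043 ] 0.61
gauge_tab [0.5212 0.1629 0.043 ] 0.59
square_mid [0.5955 0.0072 0.255 ] 0.84
[[-0.    -0.963 -0.268  0.067]
 [ 1.    -0.    -0.001  0.001]
 [ 0.    -0.268  0.963 -0.143]
 [ 0.     0.     0.     1.   ]] [356.46494866   0.         318.391033  ]
tcp [0.5167 0.1671 0.3655] yheading 118.02 q6 -0.176 F [ 0.9 -0.3 -0.5] t 7.55
shift tool [ 0.0035 -0.1795 -0.0045]
turn z 0.0702
```

step_arm(
  rows=[
    [[0,-0.03,0],[0,0,0.07],1],
    [[0,-0.03,0],[0,0,0],1],
    [[0,-0.03,0],[0,0,0],1],
    [[0,-0.03,0],[0,0,0],1],
    [[0,-0.03,0],[0,0,0],1],
    [[-0.01,-0.03,0.02],[0,0,0],1],
    [[0,0,0.02],[0,0,0],1],
    [[0,0,0],[0,0,0],1],
    [[0,0,0],[0,0,0],1],
    [[0,0,0],[0,0,0],1],
  ],
)

```text
time: 8.75
tool_pos: [0.601, 0.0083, 0.3264]
orientation: [[-0.913, -0.408, 0.001], [-0.408, 0.913, -0.0], [-0.001, -0.0, -1.0]]
contact_force: [-0.6, 0.7, 0.7]
width: 0.0854
finger_force: 0.0
```

```bash
python3 - <<'E'
from h import *
s,c,m=wmarks(["square_mid"],"pics/w3.png"); print(m)
for px,cf in m["square_mid"]:
    print(onz(c,px,.255,s).round(4),cf)
    x,y=px.astype(int); cr=c["frame"][max(0,y-60):y+60,max(0,x-60):x+60]; print(x-60,y-60)
    cv2.imwrite("pics/w3c.png",cv2.resize(cr,None,fx=5,fy=5,interpolation=2)); break
go(s,[.598,.007,.32],114)
E
```

```text
{'square_mid': [(array([321.2, 240.9]), 0.67)]}
[0.5957 0.0089 0.255 ] 0.67
261 180
tcp [0.601  0.0083 0.3264] yheading 114.06 q6 -0.406 F [-0.6  0.7  0.7] t 8.75
shift tool [0.0033 0.0001 0.0064]
turn z 0.001
```

View pics/w3c.png

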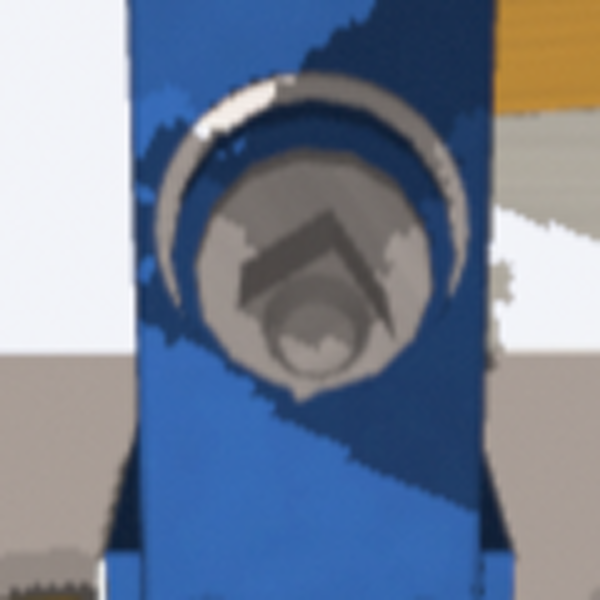

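The crop shows the square end on its collar. In crop pixels its top corners are at about (238,305), (323,257), (393,333) and (300,400), and the collar disc is centred at about (315,270). I'll fit the square to these.

```bash
python3 - <<'E'
from h import *
from scipy.optimize import least_squares
s=manip.read_state(); c=manip.capture("wrist")
off=np.array([261,180.]); f=lambda x,y: off+np.array([x,y])/5
print("collar c",onz(c,f(315,270),.24,s).round(4))
pts=[(f(238,305),.262),(f(323,257),.262),(f(393,333),.262),(f(300,400),.262),(f(330,208),.24),(f(245,263),.24)]
W=[onz(c,p,z,s)[:2] for p,z in pts]; print(np.round(W,4))
idx=[0,1,2,3,1,0]
def r(v):
    return np.concatenate([W[k]-(v[:2]+.014/2**.5*np.array([np.cos(v[2]-i*np.pi/2),np.sin(v[2]-i*np.pi/2)])) for k,i in enumerate(idx)])*1e3
a0=np.arctan2(*(W[0]-np.mean(W[:4],0))[::-1])
for L in("linear","soft_l1"):
    q=least_squares(r,[*np.mean(W[:4],0),a0],loss=L); e=np.degrees(q.x[2]+np.pi/4)%90
    print(q.x,"flat heading mod90",e,np.round(q.fun,1))
# pure angle from base edge and opposite corners
d=W[4]-W[5]; print(np.degrees(np.arctan2(d[1],d[0]))%90)
for a,b,o in((0,1,0),(1,2,0),(3,2,0),(0,3,0),(0,2,45),(1,3,45)):
    d=W[b]-W[a]; print(a,b,(np.degrees(np.arctan2(d[1],d[0]))+o)%90,np.linalg.norm(d))
# crank heading from top view
T=manip.capture("top"); print([(np.round(r["pixel"],1),round(r["conf"],2)) for n in("crank_hub","crank_grip") for r in manip.mark_of("top",n)])
E
```

```text
collar c [0.5948 0.0106 0.24  ]
[[0.5972 0.0012]
 [0.5875 0.0081]
 [0.5928 0.0198]
 [0.6053 0.013 ]
 [0.5862 0.009 ]
 [0.5977 0.0017]]
[ 0.59566326  0.01079178 -1.33466988] flat heading mod90 58.52904879116253 [-0.8  0.   1.5 -0.4 -0.6 -0.6 -0.  -0.1  0.2  0.5 -0.3  0.6]
[ 0.59556491  0.01078888 -1.33470326] flat heading mod90 58.52713657790911 [-0.7  0.   1.6 -0.4 -0.5 -0.6  0.1 -0.1  0.3  0.5 -0.2  0.6]
57.76671256918158
0 1 54.430854573704465 0.011894594227523215
1 2 65.89723993039571 0.012836477362285563
3 2 61.42070170118279 0.014212518361215346
0 3 55.78997256114934 0.014313878060064228
0 2 58.38069673344299 0.019156247424537854
1 3 60.510269263991596 0.018392711510848165
[(array([429.9, 239. ]), 0.69), (array([458.2, 248.9]), 0.68)]
```

Square flats are at about 58.5° (mod 90), centre (0.5957, 0.0098). Now moving above the crank.

step_arm(
  rows=[
    [[0.024,-0.0295,0],[0,0,0],1],
    [[0.024,-0.0295,0],[0,0,0],1],
    [[0.024,-0.0295,0],[0,0,0],1],
    [[0.024,-0.0295,0],[0,0,0],1],
    [[0.024,-0.0295,0],[0,0,0],1],
    [[0.024,-0.0295,0],[0,0,0],1],
    [[0.024,-0.0295,0],[0,0,0],1],
    [[0.024,-0.0295,0.02],[0,0,0],1],
    [[0.022,-0.0295,0.03],[0,0,0],1],
    [[0,0,0.03],[0,0,-0.13],1],
  ],
)

```text
time: 10.05
tool_pos: [0.5127, -0.3258, 0.2445]
orientation: [[-0.854, -0.52, 0.001], [-0.52, 0.854, -0.002], [0.0, -0.002, -1.0]]
contact_force: [0.4, -0.1, -0.5]
width: 0.0851
finger_force: 0.0
```

step_arm(
  rows=[
    [[0,0,0.03],[0,0,-0.13],1],
    [[0,0,0.03],[0,0,-0.13],1],
    [[0,0,0.03],[0,0,-0.13],1],
    [[0,0,0.03],[0,0,-0.13],1],
    [[0,0,0.01],[0,0,-0.13],1],
    [[0,0,0],[0,0,-0.13],1],
    [[0,0,0],[0,0,0],1],
    [[0,0,0],[0,0,0],1],
    [[0,0,0],[0,0,0],1],
    [[0,0,0],[0,0,0],1],
  ],
)

```text
time: 11.05
tool_pos: [0.5139, -0.322, 0.1158]
orientation: [[-0.241, -0.971, 0.001], [-0.971, 0.241, -0.0], [0.0, -0.001, -1.0]]
contact_force: [0.6, 0.6, 0.3]
width: 0.0856
finger_force: 0.0
```

```bash
python3 - <<'E'
from h import *
s,c,m=wmarks(["crank_hub","crank_grip"],"pics/w4.png"); print(m)
P={}
for n,z in (("crank_hub",.015),("crank_grip",.046)):
    for px,cf in m[n][:1]: P[n]=onz(c,px,z,s); print(n,P[n].round(4),cf)
if len(P)==2:
    d=P["crank_grip"]-P["crank_hub"]; print(np.degrees(np.arctan2(d[1],d[0])),np.linalg.norm(d[:2]))
go(s,[*P["crank_hub"][:2],.1],166)
E
```

```text
{'crank_hub': [(array([310.2, 239.4]), 0.63)], 'crank_grip': [(array([317.9, 127.5]), 0.58)]}
crank_hub [ 0.5202 -0.32    0.015 ] 0.63
crank_grip [ 0.4966 -0.3917  0.046 ] 0.58
-108.20422827511206 0.07551196094602865
tcp [ 0.5139 -0.322   0.1158] yheading 166.06 q6 -1.887 F [0.6 0.6 0.3] t 11.05
shift tool [-0.0035 -0.0056  0.0158]
turn z 0.0011
```

View pics/w4.png

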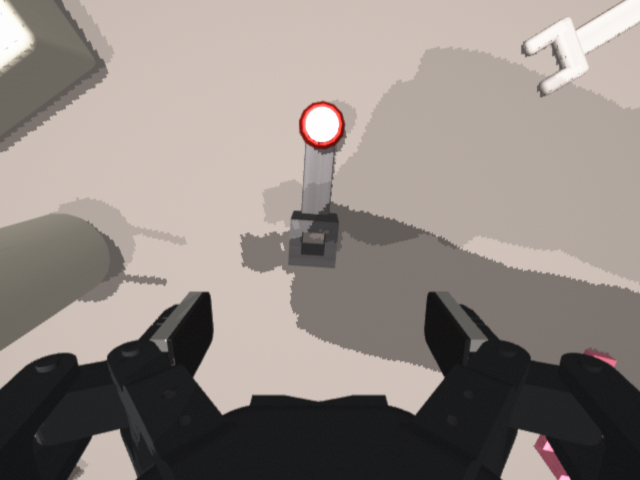

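The hub's hole is at about (313,244) and the crank arm tilts about 3.5° clockwise in the image, so its heading is about -107.6°. Next I'll turn to match and grip the hub across its flats.

step_arm(
  rows=[
    [[-0.002,-0.004,0.005],[0,0,0.063],1],
    [[0,0,0.02],[0,0,0],1],
    [[0,0,0.02],[0,0,0],1],
    [[0,0,0.02],[0,0,0],1],
    [[0,0,0.02],[0,0,0],1],
    [[0,0,0.015],[0,0,0],1],
    [[0,0,0.01],[0,0,0],1],
    [[0,0,0],[0,0,0],1],
    [[0,0,0],[0,0,0],0.3],
    [[0,0,0],[0,0,0],0.2],
  ],
  squeeze=90,
)

```text
time: 12.2
tool_pos: [0.5186, -0.3213, 0.0063]
orientation: [[-0.3, -0.954, 0.001], [-0.954, 0.3, -0.001], [0.0, -0.001, -1.0]]
contact_force: [-0.1, 0.7, 0.2]
width: 0.059
finger_force: 0.0
```

step_arm(
  rows=[
    [[0,0,0],[0,0,0],0],
    [[0,0,0],[0,0,0],0],
    [[0,0,0],[0,0,0],0],
    [[0,0,0],[0,0,0],0],
    [[0,0,-0.02],[0,0,0],0],
    [[0,0,-0.04],[0,0,0],0],
    [[0,0,-0.05],[0,0,0],0],
    [[0,0,-0.05],[0,0,0],0],
    [[0,0,-0.05],[0,0,0],0],
    [[0,0,-0.05],[0,0,0],0],
  ],
)

```text
time: 13.2
tool_pos: [0.5174, -0.3204, 0.2671]
orientation: [[-0.3, -0.954, -0.001], [-0.954, 0.3, 0.0], [-0.0, 0.001, -1.0]]
contact_force: [1.9, -0.0, -5.6]
width: 0.0302
finger_force: 90.5
```

```bash
python3 - <<'E'
from h import *
s,c,m=wmarks(["crank_hub","crank_grip"]); print(m, s["width"])
go(s,[.5957,.0095,.36],148.5)
cv2.imwrite("pics/w5.png",cv2.resize(c["frame"][150:390,200:440],None,fx=2.5,fy=2.5,interpolation=2))
E
```

```text
{'crank_hub': [(array([315.9, 305.2]), 0.87)], 'crank_grip': [(array([319.8, 108.5]), 0.59)]} 0.03022608794236835
tcp [ 0.5174 -0.3204  0.2671] yheading 162.55 q6 -1.821 F [ 1.9 -0.  -5.6] t 13.2
shift tool [-0.3382  0.0243 -0.0928]
turn z 0.2452
```

View pics/w5.png

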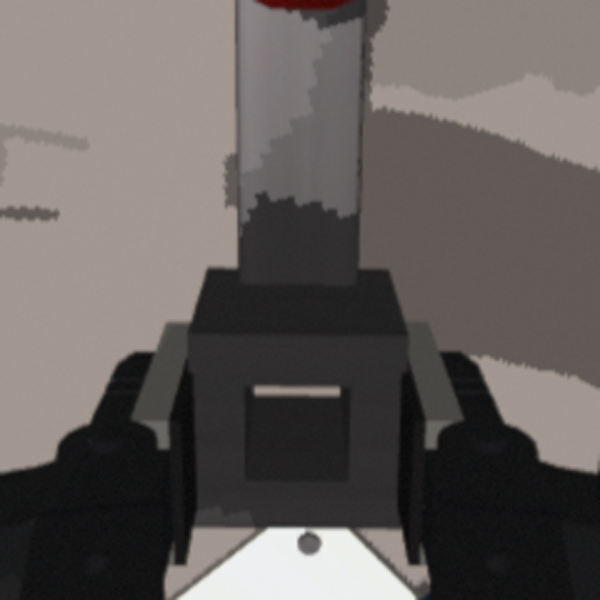

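```bash
python3 - <<'E'
from h import *
s=manip.read_state(); c=manip.capture("wrist")
K=np.array(c["camera_matrix"]);M=np.array(c["mount"]);print(M.round(4))
def tool(px,tz):
    d=M[:3,:3]@np.linalg.inv(K)@[px[0],px[1],1]; o=M[:3,3]; return o+d*(tz-o[2])/d[2]
h=tool((319,323.2),-.024); print("hole in tool",h.round(4))
for q in ((188,334),(408,334),(246,387),(348,387),(245,480),(349,480),(196,525),(400,525)):
    print(q,tool((200+q[0]/2.5,150+q[1]/2.5),-.024).round(4))
R3=np.array([[-.913,-.408,0],[-.408,.913,0],[0,0,-1]])
ctr=lambda x,y,z: tool((261+x/5,180+y/5),.3264-z)
for n,q in dict(collar=(314.5,269,.24),nose=(318,328,.267),sqLR=(315.5,319,.262),sqBF=(311.5,328,.262)).items(): print(n,ctr(*q).round(4))
img=cv2.imread("pics/w3.png"); g=cv2.GaussianBlur(cv2.cvtColor(img,cv2.COLOR_BGR2HSV),(3,3),0)[180:300,261:381]
m=(g[...,1]<80).astype(np.uint8); n,l,st,ce=cv2.connectedComponentsWithStats(m); i=l[54,50]; print(st[i],ce[i])
cn=max(cv2.findContours((l==i).astype(np.uint8),0,1)[0],key=len); e=cv2.fitEllipse(cv2.convexHull(cn)); print(e)
print("ellipse ctr tool",tool((261+e[0][0],180+e[0][1]),.3264-.24).round(4))
E
```

```text
[[-5.000e-04 -9.636e-01 -2.673e-01  6.660e-02]
 [ 1.000e+00 -3.000e-04 -7.000e-04  6.000e-04]
 [ 6.000e-04 -2.673e-01  9.636e-01 -1.426e-01]
 [ 0.000e+00  0.000e+00  0.000e+00  1.000e+00]]
hole in tool [ 0.0001  0.0007 -0.024 ]
(188, 334) [ 0.0159 -0.015  -0.024 ]
(408, 334) [ 0.0159  0.0165 -0.024 ]
(246, 387) [ 0.0076 -0.0068 -0.024 ]
(348, 387) [ 0.0076  0.0081 -0.024 ]
(245, 480) [-0.0078 -0.0072 -0.024 ]
(349, 480) [-0.0078  0.0084 -0.024 ]
(196, 525) [-0.0155 -0.0148 -0.024 ]
(400, 525) [-0.0155  0.0164 -0.024 ]
collar [0.0045 0.0041 0.0864]
nose [0.0046 0.0041 0.0594]
sqLR [0.0042 0.0039 0.0644]
sqBF [0.0031 0.0034 0.0644]
[  39   30   48   50 1809] [62.27473742 53.66611388]
((62.33583068847656, 53.788421630859375), (47.0351448059082, 49.141849517822266), 1.281318187713623)
ellipse ctr tool [0.0045 0.0037 0.0864]
```

Both views agree well once expressed in the tool frame. The held hub is at tool (0.000, 0.001) and is square to the fingers. I'll lift over to the gate and take one more look at the square beside the hub, at the placing yaw.

step_arm(
  rows=[
    [[0,0,-0.03],[0,0,0],0],
    [[0,0,-0.03],[0,0,0],0],
    [[-0.038,0.0065,0],[0,0,0],0],
    [[-0.038,0.0065,0],[0,0,0],0],
    [[-0.038,0.0065,0],[0,0,0],0],
    [[-0.038,0.0065,0],[0,0,0],0],
    [[-0.038,0.0065,0],[0,0,0],0],
    [[-0.038,0.0065,0],[0,0,0],0],
    [[-0.038,0.0065,0],[0,0,0],0],
    [[-0.038,0.0065,0],[0,0,0],0],
  ],
)

```text
time: 14.4
tool_pos: [0.5587, -0.0137, 0.3224]
orientation: [[-0.3, -0.954, -0.005], [-0.954, 0.3, 0.0], [0.001, 0.004, -1.0]]
contact_force: [0.5, 0.6, -5.3]
width: 0.0302
finger_force: 91.1
```

step_arm(
  rows=[
    [[-0.038,0.0065,0],[0,0,0],0],
    [[-0.037,0.0065,0],[0,0,0],0],
    [[0,0,0],[0,0,0.1225],0],
    [[0,0,0],[0,0,0.1225],0],
    [[0,0,0.01],[0,0,0],0],
    [[0,0,0.007],[0,0,0],0],
    [[0,0,0],[0,0,0],0],
    [[0,0,0],[0,0,0],0],
    [[0,0,0],[0,0,0],0],
    [[0,0,0],[0,0,0],0],
  ],
)

```text
time: 15.4
tool_pos: [0.5698, 0.06, 0.3086]
orientation: [[-0.522, -0.853, 0.001], [-0.853, 0.522, -0.0], [-0.0, -0.0, -1.0]]
contact_force: [0.5, 0.1, -4.7]
width: 0.0306
finger_force: 91.0
```

```bash
python3 - <<'E'
from h import *
s,c,m=wmarks(["square_mid"],"pics/w6.png"); print(m)
go(s,[.5959,.0092,.31],148.5); print(s["orientation"].round(3),s["tool_pos"].round(4))
f=c["frame"]; cv2.imwrite("pics/w6c.png",cv2.resize(f[110:310,160:360],None,fx=3,fy=3,interpolation=2))
E
```

```text
{'square_mid': [(array([230.6, 207.6]), 0.63)]}
tcp [0.5698 0.06   0.3086] yheading 148.52 q6 -0.917 F [ 0.5  0.1 -4.7] t 15.4
shift tool [ 0.0297 -0.0487 -0.0014]
turn z 0.0004
[[-0.522 -0.853  0.001]
 [-0.853  0.522 -0.   ]
 [-0.    -0.    -1.   ]] [0.5698 0.06   0.3086]
```

View pics/w6c.png

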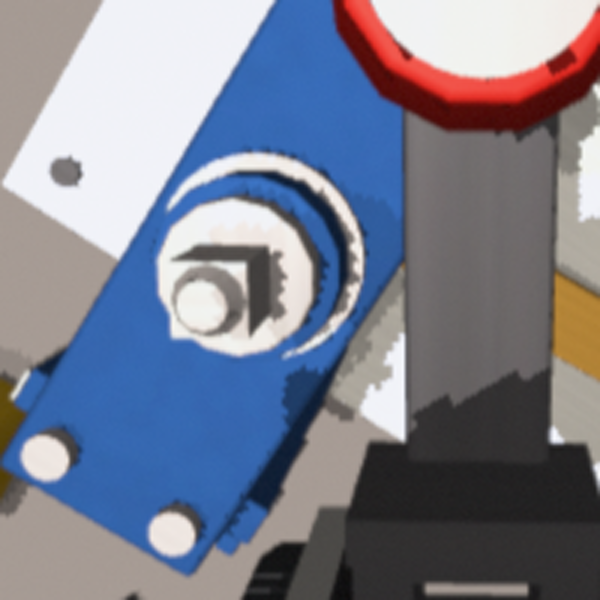

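The square is seen cleanly, nearly aligned with the image axes: its dark faces form an L with its corner at crop (268,247). I'll fit its edges numerically.

```bash
python3 - <<'E'
from h import *
from scipy.optimize import least_squares
s=manip.read_state(); c=manip.capture("wrist"); K=np.array(c["camera_matrix"]);M=np.array(c["mount"])
def tool(px,tz):
    d=M[:3,:3]@np.linalg.inv(K)@[px[0],px[1],1]; o=M[:3,3]; return o+d*(tz-o[2])/d[2]
zc=s["tool_pos"][2]
g=cv2.cvtColor(cv2.imread("pics/w6.png"),cv2.COLOR_BGR2GRAY).astype(float)
def cross(line,thr): # first sub-pixel crossing of threshold
    for i in range(len(line)-1):
        if (line[i]-thr)*(line[i+1]-thr)<0: return i+(line[i]-thr)/(line[i]-line[i+1])
o=lambda x,y:(160+x/3,110+y/3)
E={}
# top outer (base z .24) & inner (top z .262): scan columns crop 190..245
for nm,rng in (("h",range(222,243)),):
    a=[];b=[]
    for x in rng:
        col=g[185:205,x]; k=np.argmin(col); u=cross(col[:k+1][::-1],150); v=cross(col[k:],150)
        if u is not None: a.append(tool((x,185+k-u),zc-.24)[:2])
        if v is not None: b.append(tool((x,185+k+v),zc-.262)[:2])
    E["h_base"]=a;E["h_top"]=b
a=[];b=[]
for y in range(200,217):
    row=g[y,236:262]; k=np.argmin(row); u=cross(row[:k+1][::-1],150); v=cross(row[k:],150)
    if v is not None: a.append(tool((236+k+v,y),zc-.24)[:2])
    if u is not None: b.append(tool((236+k-u,y),zc-.262)[:2])
E["v_base"]=a;E["v_top"]=b
for n,a in E.items():
    a=np.array(a); 
    if len(a)<4: print(n,len(a)); continue
    vx,vy,x0,y0=cv2.fitLine(a.astype(np.float32),cv2.DIST_HUBER,0,1e-4,1e-4).ravel(); print(n,len(a),"dir deg",np.degrees(np.arctan2(vy,vx)).round(2),"pt",x0.round(4),y0.round(4))
hsv=cv2.cvtColor(cv2.imread("pics/w6.png"),cv2.COLOR_BGR2HSV); roi=(slice(170,235),slice(205,272))
# collar ellipse
e=lambda x,y:tool(o(x,y),zc-.24)
print("collar manual L/R/T/B",e(157,272).round(4),e(318,272).round(4),e(240,197).round(4),e(240,357).round(4))
print("top corners",[tool(o(*q),zc-.262)[:2].round(4) for q in((171,260),(250,262),(250,335),(170,338))],"nose",tool(o(202,306),zc-.267).round(4))
E
```

```text
h_base 21 dir deg -89.55 pt 0.0357 -0.0506
h_top 20 dir deg -89.04 pt 0.0361 -0.0458
v_base 17 dir deg 4.34 pt 0.0264 -0.0384
v_top 13 dir deg 1.15 pt 0.0312 -0.0405
collar manual L/R/T/B [ 0.0301 -0.0628  0.0686] [ 0.03   -0.0307  0.0686] [ 0.0449 -0.0454  0.0686] [ 0.0125 -0.0473  0.0686]
top corners [array([ 0.036 , -0.0535]), array([ 0.0357, -0.0395]), array([ 0.0223, -0.0402]), array([ 0.0218, -0.0548])] nose [ 0.0287 -0.0473  0.0416]
```

step_arm(
  rows=[
    [[0.0145,-0.024,0],[0,0,0.017],0],
    [[0.0144,-0.0239,0],[0,0,0],0],
    [[0,0,0],[0,0,0],0],
    [[0,0,0.01],[0,0,0],0],
    [[0,0,0.01],[0,0,0],0],
    [[0,0,0.01],[0,0,0],0],
    [[0,0,0.005],[0,0,0],0],
    [[0,0,0.004],[0,0,0],0],
    [[0,0,0.003],[0,0,0],0],
    [[0,0,0],[0,0,0],0],
  ],
)

```text
time: 16.55
tool_pos: [0.5952, 0.0104, 0.2662]
orientation: [[-0.537, -0.844, 0.0], [-0.844, 0.537, -0.0], [0.0, -0.0, -1.0]]
contact_force: [1.2, 0.4, -5.7]
width: 0.0302
finger_force: 91.4
```

step_arm(
  rows=[
    [[0,0,0.003],[0,0,0],0],
    [[0,0,0.003],[0,0,0],0],
    [[0,0,0.003],[0,0,0],0],
    [[0,0,0.003],[0,0,0],0],
    [[0,0,0.002],[0,0,0],0],
    [[0,0,0.002],[0,0,0],0],
    [[0,0,0.001],[0,0,0],0],
    [[0,0,0],[0,0,0],0],
    [[0,0,0],[0,0,0],0],
    [[0,0,0],[0,0,0],0],
  ],
)

```text
time: 17.55
tool_pos: [0.5951, 0.0102, 0.2493]
orientation: [[-0.537, -0.844, -0.0], [-0.844, 0.537, -0.0], [0.0, -0.0, -1.0]]
contact_force: [1.1, -0.8, -6.3]
width: 0.0301
finger_force: 91.3
```

step_arm(
  rows=[
    [[0,0,0.001],[0,0,0],0],
    [[0,0,0.001],[0,0,0],0],
    [[0,0,0.001],[0,0,0],0],
    [[0,0,0.001],[0,0,0],0],
    [[0,0,0.001],[0,0,0],0],
    [[0,0,0],[0,0,0],0],
    [[0,0,0],[0,0,0],0.25],
    [[0,0,0],[0,0,0],0.55],
    [[0,0,0],[0,0,0],0.6],
    [[0,0,0],[0,0,0],0.6],
  ],
)

```text
time: 18.55
tool_pos: [0.595, 0.0103, 0.2443]
orientation: [[-0.537, -0.844, -0.0], [-0.844, 0.537, -0.0], [0.0, 0.0, -1.0]]
contact_force: [0.0, -0.3, -0.2]
width: 0.0511
finger_force: 0.0
```

The crank went down freely and is released on the collar. Now regripping on the sleeve, 75 mm along tool +x.

step_arm(
  rows=[
    [[0,0,-0.01],[0,0,0],0.6],
    [[0,0,-0.03],[0,0,0],0.6],
    [[0,0,-0.03],[0,0,0],0.8],
    [[0,0,-0.025],[0,0,0],0.8],
    [[0.025,0,0],[0,0,0],0.8],
    [[0.025,0,0],[0,0,0],0.8],
    [[0.025,0,0],[0,0,0],0.8],
    [[0,0,0],[0,0,0],0.8],
    [[0,0,0],[0,0,0],0.8],
    [[0,0,0],[0,0,0],0.8],
  ],
)

```text
time: 19.55
tool_pos: [0.5552, -0.0526, 0.3395]
orientation: [[-0.537, -0.844, 0.0], [-0.844, 0.537, 0.0], [-0.0, -0.0, -1.0]]
contact_force: [-0.9, 0.2, -0.5]
width: 0.0682
finger_force: 0.0
```

```bash
python3 - <<'E'
from h import *
s,c,m=wmarks(["crank_hub","crank_grip","square_mid"]); print(m)
K=np.array(c["camera_matrix"]);M=np.array(c["mount"])
def tool(px,tz):
    d=M[:3,:3]@np.linalg.inv(K)@[px[0],px[1],1]; o=M[:3,3]; return o+d*(tz-o[2])/d[2]
zc=s["tool_pos"][2]
for n,z in(("crank_hub",.255),("crank_grip",.286)):
    for p,_ in m[n][:1]: print(n,tool(p,zc-z).round(4))
go(s,[.5547,-.053,.267])
cv2.imwrite("pics/w7.png",c["frame"])
T=manip.capture("top"); S=manip.capture("scene"); cv2.imwrite("pics/s7.png",S["frame"])
a=manip.mark_of("top","crank_hub");b=manip.mark_of("scene","crank_hub"); print(a[:1],b[:1])
if a and b: print(tri([ray(T,a[0]["pixel"]),ray(S,b[0]["pixel"])]))
E
```

```text
{'crank_hub': [(array([314.5, 339.7]), 0.74)], 'crank_grip': [(array([318.7, 251.2]), 0.96)], 'square_mid': [(array([316. , 339.4]), 0.6)]}
crank_hub [-0.0737 -0.0022  0.0845]
crank_grip [0.0032 0.0009 0.0535]
tcp [ 0.5552 -0.0526  0.3395] yheading 147.55 q6 -1.099 F [-0.9  0.2 -0.5] t 19.55
shift tool [0.0006 0.0002 0.0725]
[] [{'pixel': [292.7, 249.0], 'conf': 0.94}]
```

View pics/w7.png

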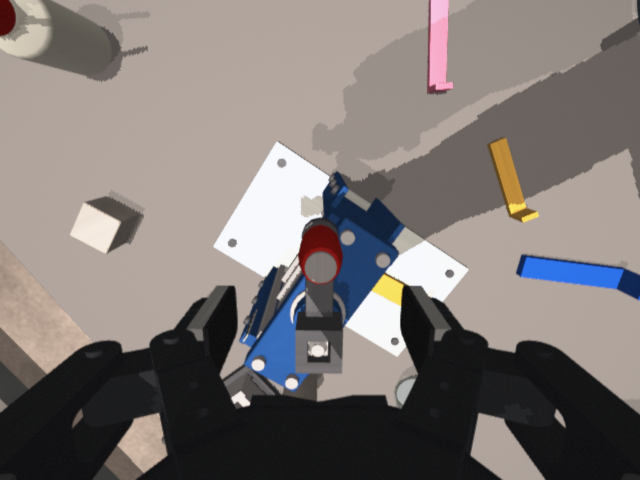

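The hub sits flat around the square, with the nose visible in the hole at (318,350). The apparent hub width of 47 px matches a top height of 0.27, so it is seated. Now gripping the sleeve.

step_arm(
  rows=[
    [[0,0,0.02],[0,0,0],0.8],
    [[0,0,0.02],[0,0,0],0.8],
    [[0,0,0.02],[0,0,0],0.8],
    [[0,0,0.013],[0,0,0],0.8],
    [[0,0,0],[0,0,0],0.4],
    [[0,0,0],[0,0,0],0.2],
    [[0,0,0],[0,0,0],0],
    [[0,0,0],[0,0,0],0],
    [[0,0,0],[0,0,0],0],
    [[0,0,0],[0,0,0],0],
  ],
  squeeze=25,
)

```text
time: 20.95
tool_pos: [0.5551, -0.0531, 0.2669]
orientation: [[-0.537, -0.844, 0.001], [-0.844, 0.537, -0.0], [-0.0, -0.001, -1.0]]
contact_force: [0.5, -1.1, 3.1]
width: 0.0244
finger_force: 25.5
```

step_arm(
  rows=[
    [[-0.0026,0.0194,0],[0,0,0],0],
    [[-0.0075,0.0181,0],[0,0,0],0],
    [[-0.0119,0.0155,0],[0,0,0],0],
    [[-0.0155,0.0119,0],[0,0,0],0],
    [[-0.0181,0.0075,0],[0,0,0],0],
    [[-0.0194,0.0026,0],[0,0,0],0],
    [[0,0,0],[0,0,0],0],
    [[0,0,0],[0,0,0],0],
    [[0,0,0],[0,0,0],0],
    [[0,0,0],[0,0,0],0],
  ],
)

```text
time: 21.95
tool_pos: [0.5322, 0.0517, 0.2683]
orientation: [[-0.536, -0.844, 0.004], [-0.844, 0.536, 0.001], [-0.003, -0.003, -1.0]]
contact_force: [-1.2, 2.0, 13.0]
width: 0.0242
finger_force: 33.6
```

```bash
python3 - <<'E'
from h import *
s=manip.read_state(); go(s,[.5950,.0103,.267]); print(s["moment"].round(2),s["width"],s["finger_force"])
E
```

```text
tcp [0.5322 0.0517 0.2683] yheading 147.59 q6 -0.909 F [-1.2  2.  13. ] t 21.95
shift tool [ 0.0012 -0.0752  0.0015]
[-0.2  -0.29 -0.11] 0.02420554702029712 33.55067773969495
```

step_arm(
  rows=[
    [[-0.0194,-0.0026,-0.001],[0,0,0],0],
    [[-0.0181,-0.0075,0],[0,0,0],0],
    [[-0.0155,-0.0119,0],[0,0,0],0],
    [[-0.0119,-0.0155,0],[0,0,0],0],
    [[-0.0075,-0.0181,0],[0,0,0],0],
    [[-0.0026,-0.0194,0],[0,0,0],0],
    [[0.0026,-0.0194,0],[0,0,0],0],
    [[0.0075,-0.0181,0],[0,0,0],0],
    [[0.0119,-0.0155,0],[0,0,0],0],
    [[0.0155,-0.0119,0],[0,0,0],0],
  ],
)

```text
time: 22.95
tool_pos: [0.6726, 0.0086, 0.269]
orientation: [[-0.535, -0.845, 0.006], [-0.845, 0.535, 0.002], [-0.005, -0.004, -1.0]]
contact_force: [3.7, 1.7, 9.4]
width: 0.0243
finger_force: 27.6
```

```bash
python3 - <<'E'
from h import *
s=manip.read_state(); go(s,[.5950,.0103,.267]); print(s["moment"].round(2),s["width"],s["finger_force"])
S=manip.capture("scene"); print(manip.mark_of("scene","crank_hub")[:2],manip.mark_of("scene","crank_grip")[:2])
K=np.array(S["camera_matrix"]);R=np.array(S["R"]);t=np.array(S["t"]).ravel()
for P in ([.595,.0103,.255],[*s["tool_pos"][:2],.286]): 
    q=K@(R@np.array(P)+t); print((q/q[2])[:2].round(1))
E
```

```text
tcp [0.6726 0.0086 0.269 ] yheading 147.64 q6 -0.994 F [3.7 1.7 9.4] t 22.95
shift tool [0.0402 0.0665 0.0015]
[ 0.67 -0.15 -0.05] 0.024301119931618684 27.61170593497809
[{'pixel': [290.0, 248.1], 'conf': 0.76}] [{'pixel': [289.4, 404.5], 'conf': 0.6}, {'pixel': [258.6, 253.1], 'conf': 0.56}]
[294.  249.2]
[261.3 255.2]
```

step_arm(
  rows=[
    [[0.0181,-0.0075,0],[0,0,0],0],
    [[0.0194,-0.0026,0],[0,0,0],0],
    [[0.0194,0.0026,0],[0,0,0],0],
    [[0.0181,0.0075,0],[0,0,0],0],
    [[0.0155,0.0119,0],[0,0,0],0],
    [[0.0119,0.0155,0],[0,0,0],0],
    [[0.0075,0.0181,0],[0,0,0],0],
    [[0.0026,0.0194,0],[0,0,0],0],
    [[-0.0026,0.0194,0],[0,0,0],0],
    [[-0.0075,0.0181,0],[0,0,0],0],
  ],
)

```text
time: 24.1
tool_pos: [0.5291, -0.023, 0.2682]
orientation: [[-0.537, -0.844, 0.004], [-0.844, 0.537, 0.001], [-0.003, -0.003, -1.0]]
contact_force: [12.8, 4.2, -1.8]
width: 0.0245
finger_force: 25.9
```

step_arm(
  rows=[
    [[-0.0119,0.0155,0],[0,0,0],0],
    [[-0.0155,0.0119,0],[0,0,0],0],
    [[-0.0181,0.0075,0],[0,0,0],0],
    [[-0.0194,0.0026,0],[0,0,0],0],
    [[-0.0194,-0.0026,0],[0,0,0],0],
    [[-0.0181,-0.0075,0],[0,0,0],0],
    [[-0.0155,-0.0119,0],[0,0,0],0],
    [[-0.0119,-0.0155,0],[0,0,0],0],
    [[-0.0075,-0.0181,0],[0,0,0],0],
    [[-0.0026,-0.0194,0],[0,0,0],0],
  ],
)

```text
time: 25.1
tool_pos: [0.6361, 0.0768, 0.2686]
orientation: [[-0.534, -0.845, 0.002], [-0.845, 0.534, 0.004], [-0.004, 0.0, -1.0]]
contact_force: [1.7, 5.2, 6.6]
width: 0.024
finger_force: 26.5
```

```bash
python3 - <<'E'
from h import *
s=manip.read_state(); go(s,[.5950,.0103,.267]); print(s["moment"].round(2),s["width"],s["finger_force"])
E
```

```text
tcp [0.6361 0.0768 0.2686] yheading 147.7 q6 -0.889 F [1.7 5.2 6.6] t 25.1
shift tool [ 0.0782 -0.0008  0.0012]
[ 0.78  0.22 -0.09] 0.02396605360509261 26.545620675897226
```

step_arm(
  rows=[
    [[0.0026,-0.0194,0],[0,0,0],0],
    [[0.0075,-0.0181,0],[0,0,0],0],
    [[0.0119,-0.0155,0],[0,0,0],0],
    [[0.0155,-0.0119,0],[0,0,0],0],
    [[0.0181,-0.0075,0],[0,0,0],0],
    [[0.0194,-0.0026,0],[0,0,0],0],
    [[0.0194,0.0026,0],[0,0,0],0],
    [[0.0181,0.0075,0],[0,0,0],0],
    [[0.0155,0.0119,0],[0,0,0],0],
    [[0,0,0],[0,0,0],0],
  ],
)

```text
time: 26.1
tool_pos: [0.6095, -0.0627, 0.2686]
orientation: [[-0.537, -0.843, 0.001], [-0.843, 0.537, 0.0], [-0.001, -0.0, -1.0]]
contact_force: [-0.2, -0.5, 3.6]
width: 0.0243
finger_force: 27.6
```

```bash
cat > st.py <<'E'
from h import *
s=manip.read_state(); go(s,[.5950,.0103,.267]); print(s["moment"].round(2),s["width"],s["finger_force"])
R=np.array(s["orientation"]); d=R.T@(np.array(s["tool_pos"])-[.595,.0103,.267]); F=R.T@np.array(s["contact_force"])
th=np.arctan2(d[1],d[0]); print("theta",np.degrees(th)%360,"r",np.hypot(d[0],d[1]),"Ft",-F[0]*np.sin(th)+F[1]*np.cos(th),"Fr",F[0]*np.cos(th)+F[1]*np.sin(th))
E
python3 st.py
```

```text
tcp [ 0.6095 -0.0627  0.2686] yheading 147.51 q6 -1.106 F [-0.2 -0.5  3.6] t 26.1
shift tool [-0.0537  0.0515  0.0016]
[0.05 0.19 0.  ] 0.024263914045200455 27.621081402758136
theta 316.23509645855694 r 0.07438772222388366 Ft 0.27647977895006104 Fr 0.4901662432019525
```

step_arm(
  rows=[
    [[0.0119,0.0155,0],[0,0,0],0],
    [[0.0075,0.0181,0],[0,0,0],0],
    [[0.0026,0.0194,0],[0,0,0],0],
    [[-0.0026,0.0194,0],[0,0,0],0],
    [[-0.0035,0.0092,0],[0,0,0],0],
    [[-0.004,0.0089,0],[0,0,0],0],
    [[-0.003,0.0044,0],[0,0,0],0],
    [[-0.003,0.0043,0],[0,0,0],0],
    [[0,0,0],[0,0,0],0],
    [[0,0,0],[0,0,0],0],
  ],
)

```text
time: 27.1
tool_pos: [0.5253, -0.0142, 0.2676]
orientation: [[-0.536, -0.844, 0.001], [-0.844, 0.536, 0.0], [-0.001, -0.001, -1.0]]
contact_force: [3.7, 0.6, 6.4]
width: 0.0244
finger_force: 26.9
```

```bash
python3 st.py
```

```text
tcp [ 0.5253 -0.0142  0.2676] yheading 147.56 q6 -1.032 F [3.7 0.6 6.4] t 27.1
shift tool [-0.0581 -0.0456  0.0007]
[ 0.12 -1.05  0.02] 0.024393042492267304 26.871876413351856
theta 38.16652502101898 r 0.07385971960736114 Ft -0.6544548862592294 Fr -3.6574800787998907
```

step_arm(
  rows=[
    [[-0.014,0.0137,0],[0,0,0],0],
    [[-0.017,0.0096,0],[0,0,0],0],
    [[-0.019,0.0049,0],[0,0,0],0],
    [[-0.0195,-0.0001,0],[0,0,0],0],
    [[-0.0189,-0.0053,0],[0,0,0],0],
    [[-0.0059,-0.0028,0],[0,0,0],0],
    [[-0.0056,-0.0033,0],[0,0,0],0],
    [[-0.0054,-0.0038,0],[0,0,0],0],
    [[0,0,0],[0,0,0],0],
    [[0,0,0],[0,0,0],0],
  ],
)

```text
time: 28.1
tool_pos: [0.5702, 0.0824, 0.2679]
orientation: [[-0.536, -0.844, -0.0], [-0.844, 0.536, 0.001], [-0.001, 0.001, -1.0]]
contact_force: [-1.2, 6.0, 10.7]
width: 0.0243
finger_force: 29.9
```

```bash
python3 st.py
```

```text
tcp [0.5702 0.0824 0.2679] yheading 147.59 q6 -0.862 F [-1.2  6.  10.7] t 28.1
shift tool [ 0.0475 -0.0596  0.0008]
[ 0.74  0.07 -0.04] 0.024329898307597197 29.90720406692254
theta 128.57269791598895 r 0.0762509378888589 Ft 0.8413986075844568 Fr 6.1169075203864125
```

step_arm(
  rows=[
    [[-0.0072,-0.0066,0],[0,0,0],0],
    [[-0.0065,-0.0074,0],[0,0,0],0],
    [[-0.0053,-0.0081,0],[0,0,0],0],
    [[-0.0043,-0.0089,0],[0,0,0],0],
    [[0,0,0],[0,0,0],0],
    [[0,0,0],[0,0,0],0],
    [[0,0,0],[0,0,0],0],
    [[0,0,0],[0,0,0],0],
    [[0,0,0],[0,0,0],0],
    [[0,0,0],[0,0,0],0],
  ],
  squeeze=20,
)

```text
time: 29.1
tool_pos: [0.6095, 0.0861, 0.268]
orientation: [[-0.536, -0.844, 0.001], [-0.844, 0.536, 0.003], [-0.003, 0.0, -1.0]]
contact_force: [2.2, 9.5, 8.7]
width: 0.0245
finger_force: 27.9
```

```bash
python3 st.py
```

```text
tcp [0.6095 0.0861 0.268 ] yheading 147.61 q6 -0.866 F [2.2 9.5 8.7] t 29.1
shift tool [ 0.0718 -0.0284  0.0007]
[ 1.46 -0.45 -0.  ] 0.024494939063406954 27.946939923567697
theta 158.40671359800464 r 0.07721794006225421 Ft 0.40572235299364934 Fr 9.76490208329854
```

step_arm(
  rows=[
    [[-0.0043,-0.0094,0],[0,0,0],0],
    [[-0.0021,-0.0096,0],[0,0,0],0],
    [[-0.0004,-0.0097,0],[0,0,0],0],
    [[0.0005,-0.0098,0],[0,0,0],0],
    [[0,0,0],[0,0,0],0],
    [[0,0,0],[0,0,0],0],
    [[0,0,0],[0,0,0],0],
    [[0,0,0],[0,0,0],0],
    [[0,0,0],[0,0,0],0],
    [[0,0,0],[0,0,0],0],
  ],
)

```text
time: 30.1
tool_pos: [0.6456, 0.0698, 0.2677]
orientation: [[-0.536, -0.844, 0.002], [-0.844, 0.536, 0.001], [-0.002, -0.001, -1.0]]
contact_force: [4.3, 4.5, 7.1]
width: 0.0242
finger_force: 27.0
```

```bash
python3 st.py
```

```text
tcp [0.6456 0.0698 0.2677] yheading 147.57 q6 -0.897 F [4.3 4.5 7.1] t 30.1
shift tool [0.0774 0.0108 0.0005]
[ 0.6  -0.74 -0.04] 0.024185958220882004 27.045672293461394
theta 187.94666810991387 r 0.07812162539219922 Ft 0.3710926954229903 Fr 6.227668421467244
```

Next, 188° to 218° in small rows, crossing the likely stop near 213°.

step_arm(
  rows=[
    [[0.0022,-0.0095,0],[0,0,0],0],
    [[0.003,-0.0094,0],[0,0,0],0],
    [[0.0028,-0.0059,0],[0,0,0],0],
    [[0.0033,-0.0056,0],[0,0,0],0],
    [[0.0019,-0.0027,0],[0,0,0],0],
    [[0.0019,-0.0027,0],[0,0,0],0],
    [[0,0,0],[0,0,0],0],
    [[0,0,0],[0,0,0],0],
    [[0,0,0],[0,0,0],0],
    [[0,0,0],[0,0,0],0],
  ],
)

```text
time: 31.1
tool_pos: [0.6679, 0.0376, 0.2679]
orientation: [[-0.536, -0.844, 0.002], [-0.844, 0.537, 0.001], [-0.002, -0.002, -1.0]]
contact_force: [6.0, 1.9, 8.9]
width: 0.0242
finger_force: 27.3
```

```bash
python3 st.py
```

```text
tcp [0.6679 0.0376 0.2679] yheading 147.55 q6 -0.949 F [6.  1.9 8.9] t 31.1
shift tool [0.0622 0.0469 0.0007]
[ 0.55 -0.73  0.01] 0.024158772862516924 27.300273088621907
theta 217.0522794249906 r 0.07787558363788899 Ft 0.3044566810389959 Fr 6.270292008041592
```

step_arm(
  rows=[
    [[0.0042,-0.0051,0],[0,0,0],0],
    [[0.0046,-0.0047,0],[0,0,0],0],
    [[0.0049,-0.0042,0],[0,0,0],0],
    [[0.0054,-0.0038,0],[0,0,0],0],
    [[0,0,0],[0,0,0],0],
    [[0,0,0],[0,0,0],0],
    [[0,0,0],[0,0,0],0],
    [[0,0,0],[0,0,0],0],
    [[0,0,0],[0,0,0],0],
    [[0,0,0],[0,0,0],0],
  ],
)

```text
time: 32.1
tool_pos: [0.6725, 0.0113, 0.2679]
orientation: [[-0.537, -0.844, 0.002], [-0.844, 0.537, -0.0], [-0.001, -0.002, -1.0]]
contact_force: [5.3, -0.6, 9.4]
width: 0.0237
finger_force: 28.0
```

```bash
python3 st.py
```

```text
tcp [0.6725 0.0113 0.2679] yheading 147.53 q6 -0.987 F [ 5.3 -0.6  9.4] t 32.1
shift tool [0.0424 0.0648 0.0008]
[ 0.13 -0.51  0.03] 0.02372846464703055 27.98170143905736
theta 236.78059052128884 r 0.07747702598455393 Ft 0.684271933457711 Fr 5.327736942733628
```

step_arm(
  rows=[
    [[0.0056,-0.0033,0],[0,0,0],0],
    [[0.0059,-0.0028,0],[0,0,0],0],
    [[0.0061,-0.0023,0],[0,0,0],0],
    [[0.0063,-0.0018,0],[0,0,0],0],
    [[0,0,0],[0,0,0],0],
    [[0,0,0],[0,0,0],0],
    [[0,0,0],[0,0,0],0],
    [[0,0,0],[0,0,0],0],
    [[0,0,0],[0,0,0],0],
    [[0,0,0],[0,0,0],0],
  ],
)

```text
time: 33.1
tool_pos: [0.6677, -0.0145, 0.2679]
orientation: [[-0.537, -0.844, 0.001], [-0.844, 0.537, -0.0], [-0.0, -0.001, -1.0]]
contact_force: [2.6, -0.0, 10.7]
width: 0.0243
finger_force: 29.1
```

```bash
python3 st.py
```

```text
tcp [ 0.6677 -0.0145  0.2679] yheading 147.52 q6 -1.025 F [ 2.6 -0.  10.7] t 33.1
shift tool [0.0181 0.0747 0.0009]
[ 0.1   0.14 -0.03] 0.024292976649122958 29.087417369009927
theta 256.35055300229317 r 0.07682819262341004 Ft -0.817638785411714 Fr 2.464829362153839
```

step_arm(
  rows=[
    [[0.0065,-0.0012,0],[0,0,0],0],
    [[0.0065,-0.0006,0],[0,0,0],0],
    [[0.0065,0,0],[0,0,0],0],
    [[0.0065,0.0006,0],[0,0,0],0],
    [[0,0,0],[0,0,0],0],
    [[0,0,0],[0,0,0],0],
    [[0,0,0],[0,0,0],0],
    [[0,0,0],[0,0,0],0],
    [[0,0,0],[0,0,0],0],
    [[0,0,0],[0,0,0],0],
  ],
)

```text
time: 34.1
tool_pos: [0.6568, -0.0342, 0.2682]
orientation: [[-0.535, -0.845, 0.005], [-0.845, 0.535, 0.004], [-0.006, -0.002, -1.0]]
contact_force: [10.2, 12.0, 8.1]
width: 0.0244
finger_force: 28.4
```

```bash
python3 st.py; python3 - <<'E'
from h import *
S=manip.capture("scene"); cv2.imwrite("pics/s8.png",S["frame"]); 
s,c,m=wmarks(["crank_hub","crank_grip"],"pics/w8.png"); print(m)
a=cv2.resize(S["frame"][210:390,200:400],(400,360),interpolation=2); b=cv2.resize(c["frame"],(400,300)); b=np.vstack([b,np.zeros((60,400,3),np.uint8)])
cv2.imwrite("pics/c8.png",np.hstack([a,b]))
E
```

```text
tcp [ 0.6568 -0.0342  0.2682] yheading 147.65 q6 -1.06 F [10.2 12.   8.1] t 34.1
shift tool [-0.0045  0.0761  0.001 ]
[ 2.45 -1.87 -0.01] 0.02440907706198543 28.428139100724366
theta 273.4059289578032 r 0.0762176416418765 Ft -15.745910146446981 Fr 1.3071297143686844
{'crank_hub': [(array([475.9, 296.3]), 0.65)], 'crank_grip': []}
```

View pics/c8.png

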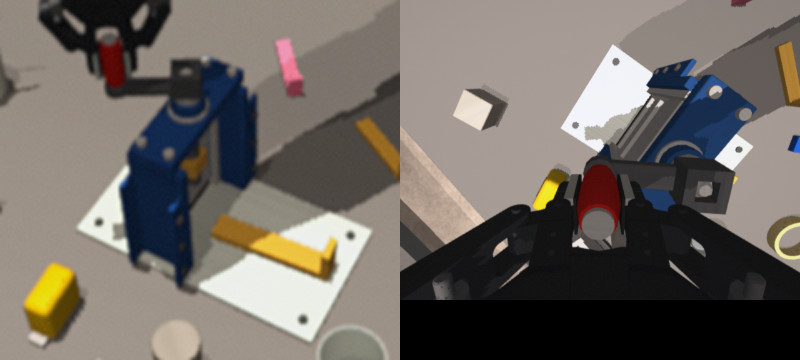

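At 273° the tangential force jumped to 16 N with the tool lagging, so this looks like the hard stop. The gauge lies flat and clear. A slight push more will confirm it.

step_arm(
  rows=[
    [[0.002,0.0003,0],[0,0,0],0],
    [[0.002,0.0003,0],[0,0,0],0],
    [[0.002,0.0003,0],[0,0,0],0],
    [[0,0,0],[0,0,0],0],
    [[0,0,0],[0,0,0],0],
    [[0,0,0],[0,0,0],0],
    [[0,0,0],[0,0,0],0],
    [[0,0,0],[0,0,0],0],
    [[0,0,0],[0,0,0],0],
    [[0,0,0],[0,0,0],0],
  ],
  squeeze=35,
)

```text
time: 35.3
tool_pos: [0.6544, -0.0374, 0.2684]
orientation: [[-0.534, -0.845, 0.008], [-0.845, 0.534, 0.007], [-0.01, -0.003, -1.0]]
contact_force: [17.7, 16.9, 6.6]
width: 0.0236
finger_force: 34.2
```

```bash
python3 st.py
```

```text
tcp [ 0.6544 -0.0374  0.2684] yheading 147.72 q6 -1.068 F [17.7 16.9  6.6] t 35.3
shift tool [-0.0086  0.0757  0.0013]
[ 3.77 -3.24  0.01] 0.02356613230801792 34.16027889279576
theta 276.4502261274037 r 0.07614756502190745 Ft -24.342375409422917 Fr 3.269728845029571
```

step_arm(
  rows=[
    [[-0.003,0,0],[0,0,0],0],
    [[-0.0025,0,0],[0,0,0],0],
    [[0,0,0],[0,0,0],0],
    [[0,0,0],[0,0,0],0],
    [[0,0,0],[0,0,0],0],
    [[0,0,0],[0,0,0],0.45],
    [[0,0,0],[0,0,0],0.45],
    [[0,0,0],[0,0,0],0.45],
    [[0,0,0],[0,0,0],0.45],
    [[0,0,0],[0,0,0],0.45],
  ],
)

```text
time: 36.3
tool_pos: [0.653, -0.0371, 0.267]
orientation: [[-0.537, -0.844, -0.001], [-0.844, 0.537, -0.0], [0.001, 0.001, -1.0]]
contact_force: [-0.5, 0.6, 0.1]
width: 0.038
finger_force: 0.0
```

step_arm(
  rows=[
    [[0,0,-0.01],[0,0,0],0.45],
    [[0,0,-0.02],[0,0,0],0.45],
    [[0,0,-0.03],[0,0,0],0.45],
    [[0,0,-0.03],[0,0,0],0.45],
    [[0,0,0],[0,0,0],0.45],
    [[0,0,0],[0,0,0],0.45],
    [[0,0,0],[0,0,0],0.45],
    [[0,0,0],[0,0,0],0.45],
    [[0,0,0],[0,0,0],0.45],
    [[0,0,0],[0,0,0],0.45],
  ],
)

```text
time: 37.3
tool_pos: [0.6531, -0.037, 0.3569]
orientation: [[-0.537, -0.844, -0.001], [-0.844, 0.537, -0.0], [0.001, 0.001, -1.0]]
contact_force: [-0.4, -0.5, 0.1]
width: 0.0388
finger_force: 0.0
```

```bash
python3 - <<'E'
from h import *
s,c,m=wmarks(["crank_hub","crank_grip"],"pics/w9.png"); print(m)
M=np.array(c["mount"]);R=np.array(s["orientation"]);K=np.array(c["camera_matrix"])
def proj(P):
    t=R.T@(np.array(P)-s["tool_pos"]); q=K@(M[:3,:3].T@(t-M[:3,3])); return (q/q[2])[:2].round(1)
print("exp hub",proj([.595,.0103,.255]))
for n,z in(("crank_hub",.255),("crank_grip",.286)):
    for p,cf in m[n][:1]:
        w=onz(c,p,z,s); d=w[:2]-[.595,.0103]; print(n,w.round(4),"heading",np.degrees(np.arctan2(d[1],d[0])).round(1),np.hypot(*d).round(4))
go(s,[.595,.0103,.36])
E
```

```text
{'crank_hub': [(array([419.3, 248. ]), 0.58)], 'crank_grip': [(array([313.9, 253.6]), 0.68)]}
exp hub [421.1 246.2]
crank_hub [0.5967 0.0108 0.255 ] heading 17.5 0.0018
crank_grip [ 0.657  -0.0347  0.286 ] heading -36.0 0.0766
tcp [ 0.6531 -0.037   0.3569] yheading 147.54 q6 -1.061 F [-0.4 -0.5  0.1] t 37.3
shift tool [-0.0087  0.0744 -0.0031]
```

The crank sits at the stop at heading -36°, where the screw held against 24 N at the grip. The hub is on the axis, the gauge is clear and flat, and the gripper is free above everything. Handing in.

```bash
python3 -c "
from rig import manip
print(manip.close_job())"
```

```text
the job is handed in; nothing more can be done
None
```

The job is handed in and no verdict came back: the gauge is drawn out and flat, the crank is on the square, and the screw is wound about 2.76 turns clockwise to a firm stop. I took that stop as the leaf being home but did not see the leaf on its sill; the run took about 37 s of the 72 s limit.

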